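# Open the sprung gluing stand and stand the carving blank in it

### The job

Draw the jaw of the gluing stand away from its fixed fence by its pull plate, against its spring, right out to its stop blocks, where it catches and stays open. Then take the wooden board from the sloping rest and stand it upright on its long thin edge in the open mouth of the stand; set it down on the floor of the mouth before letting go, do not drop it in. Do not knock over the paint tin or the small jar that stand between them.

Things in the scene. Friction and masses are not known exactly. Their poses are not given: they have to be found in the camera images.
- stand: fixed gluing stand, plywood base 240 x 160 mm, 20 mm thick, left or right of the rest. A wooden fence 160 mm wide, top 65 mm above the table, stands across it. Origin on the table's surface under the middle of the fence's -x face; y along the fence, z up; base from x = -165 to 75 mm. Two steel stop blocks (18 mm wide, tops 45 mm above the table) at y = +-71 mm, x = -90 to -106 mm stop the jaw
- mouth (a point): middle of the open mouth, on its floor 20 mm above the table, 34 mm to -x of the fence's face; axes as the stand's. The mouth is the space between fence (stand's x = 0) and jaw's face (x = -4 mm shut, -64 mm fully open); a board stands there with its length along y
- jaw (a joint): travel of the sliding jaw to the stand's -x, in m: 0 shut, 0.060 at its stop. Springs pull it shut with about 12 N at first, less farther out; let go before about 0.05 it springs shut, beyond that it catches at the stop and stays. The jaw is a wooden block 160 mm wide, 24 mm thick, top 65 mm above the table; two rods (24 to 34 mm above the table, y = +-30 mm) join it to an upright pull plate
- pull_top (a point): middle of the top edge of the pull plate, 85 mm above the table, axes as the stand's; moves with the jaw. The plate is dark wood, 90 mm wide (y), 12 mm thick (x), reaching down to 25 mm above the table; between it and the jaw is a clear gap of 58 mm, open from above, for fingers
- board: loose pale wooden board 140 x 95 x 22 mm, 0.13 to 0.25 kg. Origin at its centre; x through the 22 mm thickness, y along the 140 mm length, z along the 95 mm width. It starts lying on the sloping rest, its z axis leaning 35 degrees from vertical away from the robot (towards the rest's -x), the upper long edge farthest from the robot and the upper half (about 45 mm) clear on both faces
- rest: fixed sloping rest of plywood and dark wood, 110 x 150 mm foot, about 70 mm high, in which the board leans; origin at the table's surface under its middle, x horizontal and roughly towards the robot, y along the board, z up
- paint_tin: bystander: red paint tin, 80 mm across, 100 mm high, behind the jar on the far side, origin under its middle
- jar: bystander: small amber glass jar, 44 mm across, 55 mm high, between stand and rest on the far side, origin under its middle
Things that resemble listed ones, but are neither listed nor needed, are in the scene too. Leave any pink or turquoise look-alike of the board alone.

How it is judged:
By the outcome, as a careful person would: the job done as asked, in the order asked, and still so for the second after the job is handed in, with the robot touching nothing.
It also fails if it takes over 58 s, if anything falls off the work surface, if the arm or the gripper's body presses on something with over 40 N, if the wrist force passes 120 N, or if a joint passes its speed limit or range.

### The arm

A 6-joint arm with a two-finger parallel gripper is mounted at the origin on the work surface. World frame = base frame: x ahead of the robot, y to its left, z up, the work surface at z = 0. Lengths are in m, angles in rad, forces in N, time in s.
With the tool pointing down it reaches from about 0.325 to 0.875 m from the base axis. Payload 4.4 kg.
Tool frame: the origin (TCP) lies at the centre of the arm's flange, where the gripper is bolted on; the fingertips stand 173 mm ahead of it and the grasp point (between the pads) lies 155 mm ahead of it; z points along the fingers, y is the line along which they close (so a half turn about z gives the same grasp; the last joint's range is limited). The gripper opens to 85 mm and grips with 20 to 120 N. Pads are 22 mm wide; open, the fingers measure 114 mm over their backs; the gripper's body (76 mm by 85 mm) begins 54 mm behind the grasp point. The pads swing forward as they close: fully open they stand 13 mm farther back than shut.
Start: joints at [1.117, 0.207, 1.542, -0, 1.393, -0.15], TCP at [0.172, 0.549, 0.405] pointing down, gripper open.
Joint ranges: [-2.73, 2.73], [-0.86, 2.22], [0.23, 2.46], [-1.11, 4.25], [0.08, 2.63], [-2.82, 2.82]. Speed limits (rad/s): [2.79, 2.79, 3.14, 3.14, 3.14, 3.14].

### API

Orientations are given as a 3x3 rotation matrix whose columns are the frame's x, y, z axes.
In Python, from workcell import bot, capture, calibration gives the robot as it stands.
- The arm moves only by the tool drive_tool, never from a script. Its argument "commands" is one flat list of numbers, 5 for each row, row after row: the shift along the tool's x, y, z scaled (see below), then the turn about the tool's z scaled (see below), then the opening, from 0 (shut) to 1 (fully open). A call has exactly 10 rows; each row is the pose to reach, as a shift and turn from the pose commanded when the call began, along the tool's axes at that moment; what a row does not reach only later rows make up. The controller multiplies each number of a shift by 0.5 m and each number of a turn by 45 degrees. A row lasts 1/10 s, in which the tool goes at most 50 mm and 8.59 degrees, less where a joint would pass 70% of its speed; a pose out of reach is approached as far as the arm can. A call with a number of a shift or a turn outside -1 to 1 is refused whole. A call with a gripper value outside its range is refused whole. The fingers move at their own pace and stop on an object; the grip force is fixed at half the most. Time passes only in rows, so rows that repeat a pose let the fingers close, or fill a call up. It gives the time, the measured TCP pose, the force, the opening and the grip force at its end, in the units of the state.
- bot.read_state(): the state, without advancing time (a new reading comes with each control period).
- capture(name): name is "scene" or "top" or "wrist"; returns (picture, depth): 480x640x3 uint8, red, green, blue; 480x640 float32, m along the optical axis (not along the pixel's ray), 0 where there is no reading.
- calibration(name): a dict with "camera_matrix" (3x3 intrinsics, pixels), "cam_to_world" (4x4, takes a point from camera to world coordinates). Camera axes: x right, y up, looking along -z (the intrinsics and any distortion apply to the point x, -y, -z); pixel columns grow to the right and rows downward; lengths in m; the calibration is good to about 2 mm. A picture is of the moment at which its call begins: read the wrist's pose just before it. calibration takes no time and is no camera call; for the wrist camera it gives the pose at the moment of the call.
- bot.finish_job(): hands the job in; it is judged then, once.
The state is a dict: "clock": time; "qpos": joint angles; "qd": joint speeds; "tau": joint torques, N m; "ee_pos": TCP position; "tool_rot": TCP orientation; "wrist_force": force on the tool from outside, world axes, zero at the start; "moment": the same for the moment, N m; "gripper_width": finger opening in m; "finger_force": force on a finger pad.
Only numpy, scipy, OpenCV 4.12 (cv2) and the standard library are available. Lean on these libraries where they do the work, as an engineer would, in place of code of your own. Each camera call takes 0.05 s, during which the arm holds its last target. There are 200 camera calls.

## Working session

There is one attempt and no reset: what is moved stays moved. The work goes in short steps, Python scripts to look and compute and a tool call to move; the robot and the scene stay as the last step left them, time stands still between calls to the robot, and variables do not carry over. Pictures are saved under pics/ and viewed, at most 10 in all, crops included, and the job is handed in when it is done.

Besides the shell and the picture viewer there is one more tool, called as name(argument=value, ...) on one line, values as JSON. drive_tool: Moves the arm, as the interface text tells. Shifts and turns lie within -1 to 1; 1 stands for 0.5 m of shift or 45 degrees of turn. Its arguments: {"type":"object","properties":{"commands":{"type":"array","items":{"type":"number"}}},"required":["commands"]}

```bash
mkdir -p pics; ls
python3 - <<'E'
from workcell import bot,capture,calibration
import cv2,numpy as np
np.set_printoptions(precision=4,suppress=True)
s=bot.read_state();print(s['clock'],s['ee_pos'],s['tool_rot'],s['gripper_width'])
for n in('scene','top'):
    p,d=capture(n);np.savez(f'pics/{n}0.npz',p=p,d=d)
    cv2.imwrite(f'pics/{n}0.png',p[:,:,::-1]);c=calibration(n);print(n,c, d.min(), d.max())
E
```

```text
pics
0.0 [0.1719 0.5483 0.4035] [[-0.9542  0.2992 -0.001 ]
 [ 0.2992  0.9542 -0.0021]
 [ 0.0004 -0.0023 -1.    ]] 0.08541156558998059
scene {'camera_matrix': array([[447.2587,   0.    , 318.828 ],
       [  0.    , 447.2587, 234.6621],
       [  0.    ,   0.    ,   1.    ]]), 'cam_to_world': array([[ 0.0326, -0.6923,  0.7209,  1.2229],
       [ 0.9993,  0.0373, -0.0094,  0.0475],
       [-0.0204,  0.7207,  0.693 ,  0.7163],
       [ 0.    ,  0.    ,  0.    ,  1.    ]])} 0.0 3.035894
top {'camera_matrix': array([[455.6068,   0.    , 325.6938],
       [  0.    , 455.6068, 247.1595],
       [  0.    ,   0.    ,   1.    ]]), 'cam_to_world': array([[ 0.0124,  0.9875, -0.1573,  0.4378],
       [-0.9999,  0.0112, -0.0083,  0.0382],
       [-0.0065,  0.1574,  0.9875,  1.0228],
       [ 0.    ,  0.    ,  0.    ,  1.    ]])} 0.0 1.9924346
```

View pics/scene0.png

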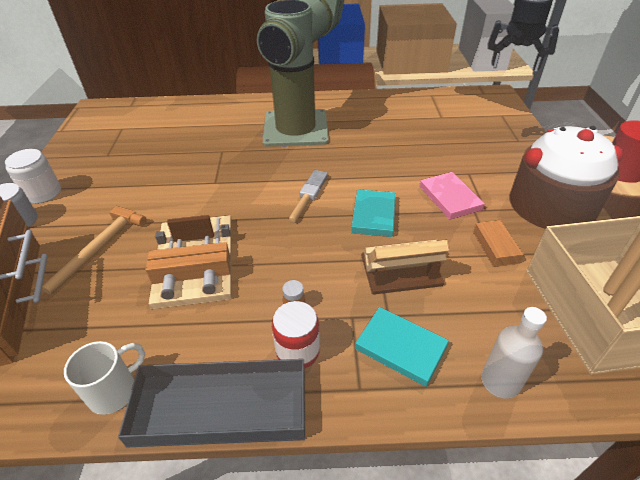

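View pics/top0.png

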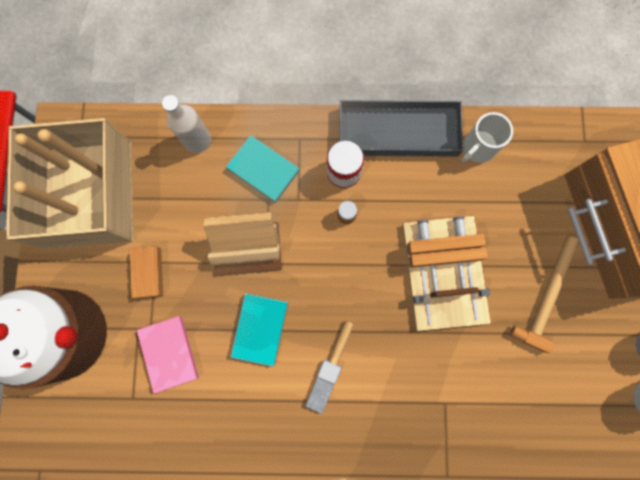

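The scene camera faces the robot. The stand is on the robot's right: top view, base about (405–490, 218–330), dark pull plate at (447,293) on the robot side, jaw and fence at (447,250). The pale board leans in its rest at top (242,238), scene (405,255). The jar is at top (347,211) and the tin at (345,163).

```bash
cat > h.py <<'E'
import numpy as np,cv2
from workcell import bot,capture,calibration
np.set_printoptions(precision=4,suppress=True)
def xyz(d,c):
    K,T=c['camera_matrix'],c['cam_to_world']
    v,u=np.mgrid[:480,:640]
    P=np.stack([(u-K[0,2])/K[0,0]*d,-(v-K[1,2])/K[1,1]*d,-d],-1)
    W=P@T[:3,:3].T+T[:3,3]; W[d==0]=np.nan; return W
E
python3 - <<'E'
from h import *
for n in('scene','top'):
    z=np.load(f'pics/{n}0.npz');p=z['p'];W=xyz(z['d'],calibration(n))
    print(n,'table z',np.nanmedian(W[300:400,300:340,2] if n=='top' else W[200:230,260:290,2]))
    hsv=cv2.cvtColor(p,cv2.COLOR_RGB2HSV)
    x,y,h=W[...,0],W[...,1],W[...,2]
    st=(abs(y+.21)<.16)&(abs(x-.5)<.2)
    def rect(m,name):
        q=W[m]
        if len(q)<8: print(name,len(q));return
        r=cv2.minAreaRect(q[:,:2].astype(np.float32));print(name,len(q),'c',np.array(r[0]),'sz',np.array(r[1]),'a',r[2],'z',np.nanmedian(q[:,2]))
    rect(st&(abs(h-.065)<.005),'tops65'); rect(st&(abs(h-.085)<.005),'plate85'); rect(st&(abs(h-.02)<.005),'base'); 
    bd=(abs(y-.22)<.13)&(abs(x-.45)<.12)
    rect(bd&(h>.02),'rest+board');rect(bd&(h>.08),'board high')
    q=W[bd&(h>.03)];print('max z',np.nanpercentile(q[:,2],99.5))
    # board face colour
    if n=='scene':print(hsv[[245,258,280],[405,405,405]],W[[245,258,270,280],[405]*4])
    else:print(hsv[[228,256,268],[242]*3],W[[218,228,238,246,256,262,268],[242]*7])
for n,b,s in(('top',(190,195,300,290),5),):
    p=np.load(f'pics/{n}0.npz')['p']
    a=p[195:290,190:300];c=p[205:340,395:500]
    f=lambda i:cv2.resize(i,(390,500),interpolation=cv2.INTER_CUBIC)
    cv2.imwrite('pics/crop.png',np.hstack([f(a),f(c)])[:,:,::-1])
E
```

```text
scene table z -0.0007153196625981906
tops65 1697 c [ 0.5577 -0.2171] sz [0.121  0.1597] a 6.50637149810791 z 0.06394976783929551
plate85 191 c [ 0.4996 -0.223 ] sz [0.015  0.0869] a 4.542074203491211 z 0.08338599368482391
base 2196 c [ 0.5335 -0.2484] sz [0.2775 0.2176] a 6.401180267333984 z 0.019248255907279188
rest+board 1412 c [0.4382 0.2394] sz [0.1993 0.2486] a 79.46842956542969 z 0.021567587021250167
board high 0
max z 0.06052260158015387
[[ 17 111 236]
 [ 15 107 124]
 [ 11 136 118]] [[0.6352 0.2166 0.1161]
 [0.6233 0.2242 0.0673]
 [0.6052 0.2337 0.0108]
 [0.6326 0.229  0.0111]]
top table z -1.1609198811490806e-05
tops65 1765 c [ 0.5537 -0.2171] sz [0.1239 0.1603] a 6.302106857299805 z 0.06449623895419987
plate85 252 c [ 0.4981 -0.2233] sz [0.0118 0.0895] a 6.339797496795654 z 0.08421291104282552
base 4874 c [ 0.5298 -0.2485] sz [0.277  0.2173] a 6.4106855392456055 z 0.01975392313771618
rest+board 2585 c [0.45   0.2408] sz [0.2399 0.2183] a 0.009302951395511627 z 0.022075683980730565
board high 0
max z 0.06046413265667866
[[ 16 119 174]
 [ 17 103 174]
 [ 12 133 115]] [[0.6415 0.2182 0.1114]
 [0.6224 0.219  0.1026]
 [0.6053 0.2224 0.081 ]
 [0.5915 0.2256 0.061 ]
 [0.5704 0.2255 0.0568]
 [0.5598 0.2286 0.0379]
 [0.55   0.2338 0.0083]]
```

View pics/crop.png

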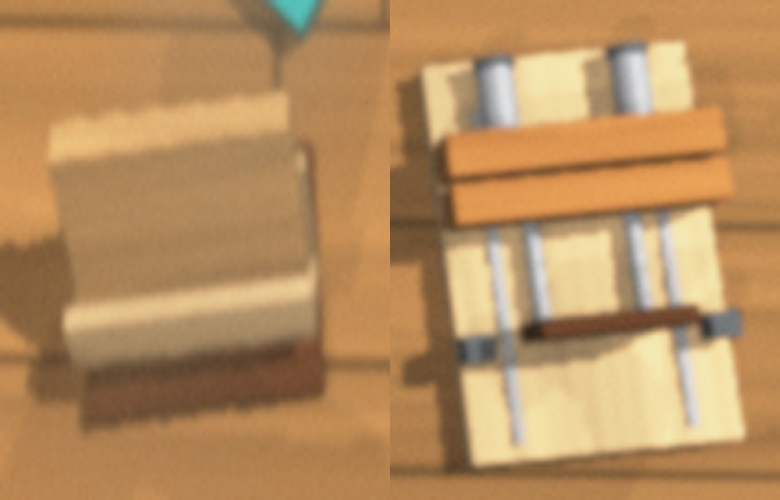

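The enlarged top view (crop scaled 3.5 by 5) shows the board on the left, with its upper edge far from the robot at (50–290, 95–160). On the right, the plate is at (620,322), the stops at (475,350) and (720,322), and the jaw and fence stand together. Next I measure the board's planes.

Run:
```python
from h import *
for n in('scene','top'):
    z=np.load(f'pics/{n}0.npz');W=xyz(z['d'],calibration(n));x,y,h=W[...,0],W[...,1],W[...,2]
    m=(abs(y+.21)<.12)&(x>.535)&(x<.65)&(abs(h-.065)<.004)
    r=cv2.minAreaRect(W[m][:,:2].astype(np.float32));print(n,'jaw+fence',r)
    m=(abs(y-.22)<.11)&(abs(x-.6)<.1)&(h>.07)
    q=W[m]; r=cv2.minAreaRect(q[:,:2].astype(np.float32));print('board z>.07',r,len(q),'zmax',np.nanpercentile(q[:,2],[95,99,100]))
    # local normals
    N=np.cross(np.roll(W,-1,1)-np.roll(W,1,1),np.roll(W,-1,0)-np.roll(W,1,0));N/=np.linalg.norm(N,axis=-1,keepdims=True)+1e-12;N*=np.sign(N[...,2:3])
    for nm,s in(('edge',m&(N[...,0]>.25)&(h>.09)),('face',m&(N[...,0]<-.3))):
        q=W[s]
        if len(q)<20: print(nm,len(q));continue
        c=q.mean(0);v=np.linalg.svd(q-c)[2][2];v*=np.sign(v[2])
        res=np.abs((q-c)@v);print(nm,len(q),c,v,'tilt',np.degrees(np.arccos(v[2])),'yaw',np.degrees(np.arctan2(v[1],v[0])),'res',np.median(res),'y',np.percentile(q[:,1],[1,99]),'x',np.percentile(q[:,0],[1,99]),'z',np.percentile(q[:,2],[1,99]))
    m=(abs(y+.0)<.12)&(abs(x-.7)<.18)&(h>.03)
    k,l,st,ce=cv2.connectedComponentsWithStats(m.astype(np.uint8))
    for i in range(1,k):
        if st[i,4]>60:q=W[l==i];print('obj',q.min(0),q.max(0))
```

```text
scene jaw+fence ((0.5895022749900818, -0.2134697139263153), (0.05710015445947647, 0.15965338051319122), 6.50637149810791)
board z>.07 ((0.6271021366119385, 0.2274160534143448), (0.0476035550236702, 0.14111028611660004), 6.133455753326416) 1068 zmax [0.1169 0.118  0.1191]
edge 491 [0.6415 0.2279 0.111 ] [0.5472 0.0556 0.8352] tilt 33.366760491778564 yaw 5.80498509904019 res 0.0009854861533272574 y [0.1627 0.2949] x [0.6291 0.6543] z [0.1049 0.1173]
face 332 [0.6389 0.2262 0.0985] [-0.9728 -0.0897  0.2136] tilt 77.66702105274913 yaw -174.73426455620293 res 0.007277533594983584 y [0.1579 0.2964] x [0.621 0.656] z [0.0713 0.1188]
obj [ 0.6545 -0.1199  0.03  ] [0.88   0.0481 0.1022]
top jaw+fence ((0.5883656144142151, -0.21329623460769653), (0.054058272391557693, 0.16030769050121307), 6.302107334136963)
board z>.07 ((0.6223182678222656, 0.22636449337005615), (0.05345677211880684, 0.13963200151920319), 5.691545486450195) 1850 zmax [0.1163 0.1183 0.1208]
edge 372 [0.6405 0.2276 0.111 ] [0.5483 0.0559 0.8344] tilt 33.44508595662792 yaw 5.824090198905035 res 0.0008609185473157633 y [0.1608 0.295 ] x [0.6245 0.6538] z [0.1014 0.1191]
face 1200 [0.6153 0.2255 0.0941] [-0.8108 -0.0832  0.5793] tilt 54.59554903554254 yaw -174.14119540052042 res 0.0008056454252202533 y [0.1585 0.2925] x [0.5935 0.6352] z [0.0706 0.1171]
obj [ 0.7371 -0.1197  0.0302] [0.8792 0.0481 0.1036]
obj [ 0.655  -0.0187  0.0304] [0.6954 0.0206 0.0594]
```

drive_tool(commands=[-0.545, -0.64, 0, 0.735, 0.6, -0.545, -0.64, 0, 0.735, 0.6, -0.545, -0.64, 0, 0.735, 0.6, -0.545, -0.64, 0, 0.735, 0.6, -0.545, -0.64, 0, 0.735, 0.6, -0.545, -0.64, 0, 0.735, 0.6, -0.545, -0.64, 0, 0.735, 0.6, -0.545, -0.64, 0, 0.735, 0.6, -0.545, -0.64, 0, 0.735, 0.6, -0.545, -0.64, 0, 0.735, 0.6])

```text
clock: 1.1
ee_pos: [0.337, 0.1597, 0.4045]
tool_rot: [[-0.632, 0.775, -0.0], [0.775, 0.632, -0.001], [-0.0, -0.0, -1.0]]
wrist_force: [0.1, 0.2, -0.5]
gripper_width: 0.0515
finger_force: 0.0
```

```bash
cat >> h.py <<'E'
def go(x,y,z,yaw):
    s=bot.read_state();R=s['tool_rot'];d=R.T@(np.array([x,y,z])-s['ee_pos'])
    a=np.degrees(np.arctan2(R[1,1],R[0,1]));t=-((yaw-a+180)%360-180)
    print('t',s['clock'],'pos',s['ee_pos'],'yaw',a,'F',s['wrist_force'],'w',s['gripper_width'],'-> rows',d/.5,t/45)
E
python3 -c "
from h import *
go(.499,-.223,.40,6.3)"
```

```text
t 1.1 pos [0.337  0.1597 0.4045] yaw 39.199360262379415 F [ 0.0791  0.2333 -0.5267] w 0.05148325906856944 -> rows [-0.798  -0.2326  0.0094] 0.7310968947195426
```

drive_tool(commands=[-0.798, -0.2326, 0.1, 0.731, 0.6, -0.798, -0.2326, 0.1, 0.731, 0.6, -0.798, -0.2326, 0.1, 0.731, 0.6, -0.798, -0.2326, 0.1, 0.731, 0.6, -0.798, -0.2326, 0.1, 0.731, 0.6, -0.798, -0.2326, 0.1, 0.731, 0.6, -0.798, -0.2326, 0.1, 0.731, 0.6, -0.798, -0.2326, 0.1, 0.731, 0.6, -0.798, -0.2326, 0.1, 0.731, 0.6, -0.798, -0.2326, 0.1, 0.731, 0.6])

```text
clock: 2.1
ee_pos: [0.5016, -0.2212, 0.3535]
tool_rot: [[-0.114, 0.994, -0.001], [0.994, 0.114, 0.001], [0.001, -0.001, -1.0]]
wrist_force: [-0.1, -0.5, -1.2]
gripper_width: 0.0513
finger_force: 0.0
```

```bash
python3 -c "
from h import *
go(.499,-.223,.223,6.3)
p,d=capture('wrist');W=xyz(d,calibration('wrist'));cv2.imwrite('pics/w1.png',p[:,:,::-1])
x,y,h=W[...,0],W[...,1],W[...,2]
m=(abs(h-.085)<.006)&(abs(y+.22)<.08)&(x<.53)
print(cv2.minAreaRect(W[m][:,:2].astype(np.float32)),m.sum(),np.median(W[m],0))
m=(abs(h-.065)<.006)&(abs(y+.22)<.1)&(x>.53)
print(cv2.minAreaRect(W[m][:,:2].astype(np.float32)) if m.sum()>9 else 0)
"
```

```text
t 2.1 pos [ 0.5016 -0.2212  0.3535] yaw 6.520265786619147 F [-0.0532 -0.5186 -1.2205] w 0.0513008233540168 -> rows [-0.0032 -0.0053  0.261 ] 0.004894795258203051
((0.4984048008918762, -0.22189106047153473), (0.01197816152125597, 0.08905371278524399), 6.859748840332031) 2459 [ 0.4983 -0.2183  0.0841]
((0.5888004302978516, -0.2122359424829483), (0.05442066490650177, 0.15944653749465942), 6.322708606719971)
```

Three views agree on the plate within 2 mm. I go down and close on it.

drive_tool(commands=[-0.003, -0.005, 0.06, 0, 0.6, -0.003, -0.005, 0.12, 0, 0.6, -0.003, -0.005, 0.18, 0, 0.6, -0.003, -0.005, 0.22, 0, 0.6, -0.003, -0.005, 0.261, 0, 0.6, -0.003, -0.005, 0.261, 0, 0.6, -0.003, -0.005, 0.261, 0, 0, -0.003, -0.005, 0.261, 0, 0, -0.003, -0.005, 0.261, 0, 0, -0.003, -0.005, 0.261, 0, 0])

```text
clock: 3.15
ee_pos: [0.4989, -0.2218, 0.226]
tool_rot: [[-0.115, 0.993, 0.002], [0.993, 0.115, -0.001], [-0.001, 0.002, -1.0]]
wrist_force: [-0.9, 1.7, 6.2]
gripper_width: 0.0111
finger_force: 59.4
```

drive_tool(commands=[0, 0, 0, 0, 0, 0, 0, 0, 0, 0, 0, 0, 0, 0, 0, 0, -0.02, 0, 0, 0, 0, -0.035, 0, 0, 0, 0, -0.05, 0, 0, 0, 0, -0.065, 0, 0, 0, 0, -0.08, 0, 0, 0, 0, -0.095, 0, 0, 0, 0, -0.108, 0, 0, 0])

```text
clock: 4.15
ee_pos: [0.4452, -0.2279, 0.226]
tool_rot: [[-0.115, 0.993, 0.003], [0.993, 0.115, 0.0], [-0.0, 0.003, -1.0]]
wrist_force: [-1.3, 4.6, 8.3]
gripper_width: 0.0112
finger_force: 61.9
```

```bash
python3 -c "
from h import *
go(.4395,-.2285,.223,6.3)"
```

```text
t 4.15 pos [ 0.4452 -0.2279  0.226 ] yaw 6.582042452574088 F [-1.314   4.5812  8.3213] w 0.011237766785484053 -> rows [ 0.0001 -0.0114  0.0059] 0.006267610057201662
```

drive_tool(commands=[0, -0.005, 0, 0, 0, 0, -0.01, 0, 0, 0, 0, -0.013, 0, 0, 0, 0, -0.016, 0, 0, 0, 0, -0.016, 0, 0, 0, 0, -0.016, 0, 0, 0, 0, -0.016, 0, 0, 0, 0, -0.016, 0, 0, 0, 0, -0.016, 0, 0, 0, 0, -0.016, 0, 0, 0])

```text
clock: 5.15
ee_pos: [0.4385, -0.2286, 0.226]
tool_rot: [[-0.114, 0.993, 0.006], [0.993, 0.114, 0.0], [-0.001, 0.006, -1.0]]
wrist_force: [5.6, 5.7, 3.0]
gripper_width: 0.0116
finger_force: 61.1
```

drive_tool(commands=[0, 0, 0, 0, 0.5, 0, 0, 0, 0, 0.5, 0, 0, 0, 0, 0.5, 0, 0, 0, 0, 0.5, 0, 0, -0.08, 0, 0.5, 0, 0, -0.16, 0, 0.5, 0, 0, -0.24, 0, 0.5, 0, 0, -0.32, 0, 0.5, 0, 0, -0.36, 0, 0.6, 0, 0, -0.36, 0, 0.6])

```text
clock: 6.15
ee_pos: [0.4374, -0.2298, 0.4084]
tool_rot: [[-0.115, 0.993, 0.007], [0.993, 0.115, -0.005], [-0.006, 0.006, -1.0]]
wrist_force: [0.4, -0.2, 0.5]
gripper_width: 0.0512
finger_force: 0.0
```

```bash
python3 -c "
from h import *
go(.62,.226,.40,5.9)
for n in ('top','wrist'):
  p,d=capture(n);W=xyz(d,calibration(n))
  x,y,h=W[...,0],W[...,1],W[...,2]
  m=(abs(h-.085)<.006)&(abs(y+.22)<.08)&(x<.53)
  print(n,m.sum(),cv2.minAreaRect(W[m][:,:2].astype(np.float32)) if m.sum()>9 else 0)
  m=(abs(h-.065)<.005)&(abs(y+.22)<.11)&(x>.46)&(x<.66)
  k,l,st,ce=cv2.connectedComponentsWithStats(m.astype(np.uint8))
  for i in range(1,k):
    if st[i,4]>60:print(st[i,4],cv2.minAreaRect(W[l==i][:,:2].astype(np.float32)))
"
```

```text
t 6.15 pos [ 0.4374 -0.2298  0.4084] yaw 6.610562940049414 F [ 0.419  -0.2354  0.5172] w 0.051229532883169976 -> rows [0.8635 0.4676 0.0143] 0.01579028755665364
top 264 ((0.43847137689590454, -0.22991038858890533), (0.011991292238235474, 0.08983184397220612), 6.255020618438721)
902 ((0.6022313833236694, -0.21172183752059937), (0.026601554825901985, 0.16021989285945892), 6.074177265167236)
849 ((0.5140025019645691, -0.22197550535202026), (0.023944305256009102, 0.1605188548564911), 6.437256813049316)
wrist 1714 ((0.43855276703834534, -0.2293214052915573), (0.011355685070157051, 0.08958013355731964), 6.404815196990967)
5657 ((0.5135793685913086, -0.22085773944854736), (0.024387361481785774, 0.1588342934846878), 6.337533473968506)
6158 ((0.6017875075340271, -0.21162191033363342), (0.02707701362669468, 0.1594669669866562), 6.311315059661865)
```

Jaw open by 60 mm and holding (plate x 0.499→0.4385). Now over to the board.

drive_tool(commands=[0.863, 0.487, 0.06, 0.016, 0.8, 0.863, 0.487, 0.06, 0.016, 0.8, 0.863, 0.487, 0.06, 0.016, 0.8, 0.863, 0.487, 0.06, 0.016, 0.8, 0.863, 0.487, 0.06, 0.016, 0.8, 0.863, 0.487, 0.06, 0.016, 0.8, 0.863, 0.487, 0.06, 0.016, 0.8, 0.863, 0.487, 0.06, 0.016, 0.8, 0.863, 0.487, 0.06, 0.016, 0.8, 0.863, 0.487, 0.06, 0.016, 0.8])

```text
clock: 7.25
ee_pos: [0.6285, 0.2298, 0.3705]
tool_rot: [[-0.103, 0.995, -0.005], [0.995, 0.103, -0.001], [-0.001, -0.005, -1.0]]
wrist_force: [0.9, -0.4, -0.1]
gripper_width: 0.0683
finger_force: 0.0
```

```bash
python3 -c "
from h import *
go(.630,.2265,.258,5.9)
p,d=capture('wrist');W=xyz(d,calibration('wrist'));cv2.imwrite('pics/w2.png',p[:,:,::-1])
x,y,h=W[...,0],W[...,1],W[...,2]
m=(abs(y-.22)<.11)&(abs(x-.6)<.1)&(h>.07)&(h<.13)
q=W[m];print(cv2.minAreaRect(q[:,:2].astype(np.float32)),m.sum(),np.percentile(q[:,2],[95,99,100]))
m&=(abs(y-.2265)<.005)
for a in np.arange(.57,.67,.006):
  k=m&(abs(x-a)<.002)
  if k.sum():print(round(a,3),np.median(h[k]),end='; ')
"
```

```text
t 7.25 pos [0.6285 0.2298 0.3705] yaw 5.930069484463003 F [ 0.9147 -0.4319 -0.0596] w 0.06826654478358175 -> rows [-0.0068  0.0036  0.2249] 0.0006682107658447321
((0.6265226602554321, 0.2339971959590912), (0.050593551248311996, 0.14048831164836884), 6.281002998352051) 15627 [0.1152 0.1161 0.1179]
0.6 0.07079057121973742; 0.606 0.07483760752091786; 0.612 0.08326861430634874; 0.618 0.09180705432155234; 0.624 0.10065704385161515; 0.63 0.10933041843882468; 0.636 0.11517091288690028; 0.642 0.1118379896570791; 0.648 0.10742148377372321; 0.654 0.10417141603891347;
```

View pics/w2.png

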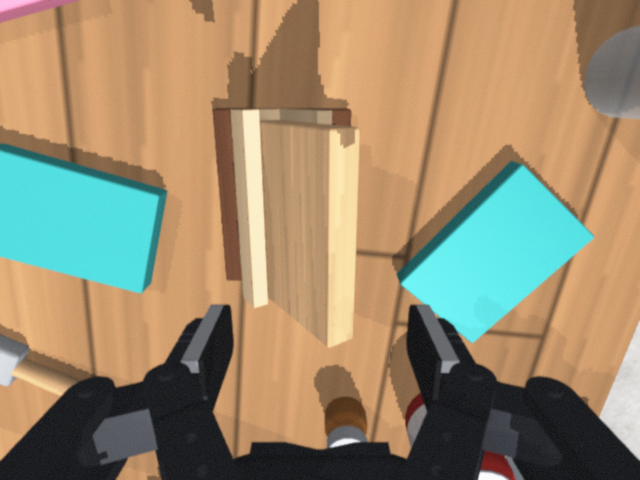

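The wrist view shows the board between the finger lines, pale edge at (343,240), lip on the left at (252,200). The fingers straddle it, with the jar and tin well off to the −y side.

drive_tool(commands=[-0.003, 0.007, 0.05, 0, 0.8, -0.003, 0.007, 0.1, 0, 0.8, -0.003, 0.007, 0.15, 0, 0.8, -0.003, 0.007, 0.19, 0, 0.8, -0.003, 0.007, 0.225, 0, 0.8, -0.003, 0.007, 0.225, 0, 0.8, -0.003, 0.007, 0.225, 0, 0, -0.003, 0.007, 0.225, 0, 0, -0.003, 0.007, 0.225, 0, 0, -0.003, 0.007, 0.225, 0, 0])

```text
clock: 8.3
ee_pos: [0.6325, 0.2267, 0.265]
tool_rot: [[-0.103, 0.995, 0.0], [0.995, 0.103, 0.0], [0.0, 0.0, -1.0]]
wrist_force: [-3.4, -0.8, 7.8]
gripper_width: 0.0325
finger_force: 54.2
```

drive_tool(commands=[0, 0, 0, 0, 0, 0, 0, 0, 0, 0, 0, 0, 0, 0, 0, 0, 0, 0, 0, 0, 0, 0, 0, 0, 0, 0, 0, 0, 0, 0, 0, 0, 0, 0, 0, 0, 0, 0, 0, 0, 0, 0, 0, 0, 0, 0, 0, 0, 0, 0])

```text
clock: 9.3
ee_pos: [0.6324, 0.2267, 0.265]
tool_rot: [[-0.103, 0.995, 0.001], [0.995, 0.103, 0.0], [0.0, 0.001, -1.0]]
wrist_force: [-3.1, -0.7, 7.1]
gripper_width: 0.0328
finger_force: 54.1
```

```bash
python3 -c "
from h import *
go(.632,.2285,.258,5.9)
p,d=capture('scene');cv2.imwrite('pics/s2.png',cv2.resize(p[190:330,320:500],None,fx=3,fy=3)[:,:,::-1])"
```

```text
t 9.3 pos [0.6324 0.2267 0.265 ] yaw 5.906064383824952 F [-3.1397 -0.7181  7.1398] w 0.03280174162167866 -> rows [ 0.0036 -0.0005  0.0141] 0.00013476408499918255
```

View pics/s2.png

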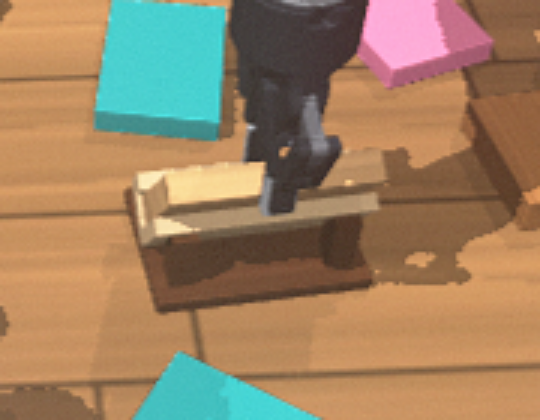

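The scene view shows the gripper closed over the board's upper edge, finger at (283,190), with the board still in its slot. I draw it out along the slope.

drive_tool(commands=[0, 0.008, -0.0115, 0, 0, 0, 0.016, -0.023, 0, 0, 0, 0.024, -0.0345, 0, 0, 0, 0.032, -0.046, 0, 0, 0, 0.04, -0.0575, 0, 0, 0, 0.048, -0.069, 0, 0, 0, 0.056, -0.0805, 0, 0, 0, 0.064, -0.092, 0, 0, 0, 0.072, -0.1035, 0, 0, 0, 0.08, -0.115, 0, 0])

```text
clock: 10.35
ee_pos: [0.6718, 0.2309, 0.3194]
tool_rot: [[-0.103, 0.995, -0.0], [0.995, 0.103, -0.0], [-0.0, -0.0, -1.0]]
wrist_force: [-0.5, -0.2, -1.7]
gripper_width: 0.0204
finger_force: 59.8
```

```bash
python3 -c "
from h import *
go(.66,.2285,.35,5.9)
p,d=capture('scene');np.savez('pics/s3',p=p,d=d);a=cv2.resize(p[150:330,320:500],None,fx=2,fy=2)
p,d=capture('wrist');np.savez('pics/w3',p=p,d=d,T=calibration('wrist')['cam_to_world']);b=cv2.resize(p,(480,360))
cv2.imwrite('pics/s3.png',np.hstack([a,b[:,:430]])[:,:,::-1])"
```

```text
t 10.35 pos [0.6718 0.2309 0.3194] yaw 5.926672047714046 F [-0.5213 -0.1841 -1.6773] w 0.020393777208419093 -> rows [-0.0024 -0.0239 -0.0613] 0.0005927121714231968
```

View pics/s3.png

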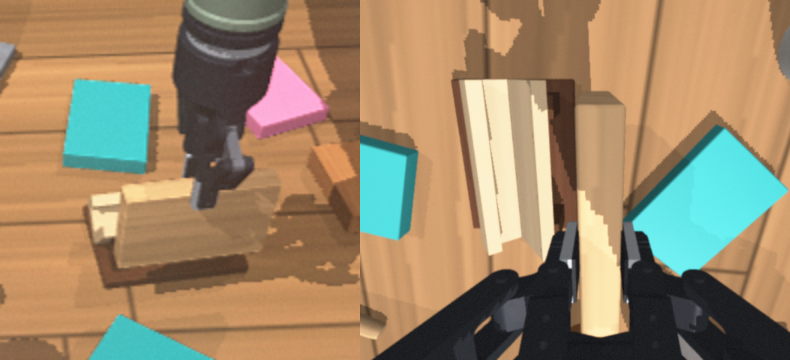

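The board came out of the slot and aligned upright between the pads (opening 20 mm). In the left half its far face shows at (195,215). In the right half its top edge is seen straight from above at (600,200). I lift it and measure how it sits in the gripper.

drive_tool(commands=[0, 0, -0.04, 0, 0, 0, 0, -0.08, 0, 0, 0, 0, -0.12, 0, 0, 0, 0, -0.16, 0, 0, 0, -0.04, -0.2, 0, 0, 0, -0.08, -0.2, 0, 0, 0, -0.12, -0.2, 0, 0, 0, -0.16, -0.2, 0, 0, 0, -0.16, -0.2, 0, 0, 0, -0.16, -0.2, 0, 0])

```text
clock: 11.45
ee_pos: [0.5927, 0.2225, 0.42]
tool_rot: [[-0.103, 0.995, 0.002], [0.995, 0.103, 0.0], [0.0, 0.002, -1.0]]
wrist_force: [-1.2, -0.0, -2.0]
gripper_width: 0.0201
finger_force: 59.9
```

```bash
cat > b.py <<'E'
from h import *
def board():
    s=bot.read_state();R=s['tool_rot'];o=s['ee_pos']
    for n in('scene','wrist','top'):
        p,d=capture(n);W=xyz(d,calibration(n))
        L=(W-o)@R   # tool coordinates: x along board length, y thickness, z down
        hs=cv2.cvtColor(p,cv2.COLOR_RGB2HSV)
        g=(abs(L[...,0])<.1)&(abs(L[...,0])>.02)&(abs(L[...,1])<.05)&(L[...,2]>.1)&(L[...,2]<.29)&(hs[...,0]>8)&(hs[...,0]<25)&(hs[...,1]>50)
        k,l,st,ce=cv2.connectedComponentsWithStats(g.astype(np.uint8))
        N=np.cross(np.roll(L,-1,1)-np.roll(L,1,1),np.roll(L,-1,0)-np.roll(L,1,0));N/=np.linalg.norm(N,axis=-1,keepdims=True)+1e-12
        for nm,m in(('top edge',g&(abs(N[...,2])>.85)),('face',g&(abs(N[...,1])>.85))):
            q=L[m]
            if len(q)<50:continue
            c=np.median(q,0);q=q[np.linalg.norm(q-c,axis=1)<.12]
            v=np.linalg.svd(q-q.mean(0))[2][2]
            print(n,nm,len(q),'med',c,'n',v,'x',np.percentile(q[:,0],[1,99]),'y',np.percentile(q[:,1],[1,99]),'z',np.percentile(q[:,2],[1,99]))
E
python3 -c "
from b import *
go(.5567,-.217,.40,6.3);board()"
```

```text
t 11.45 pos [0.5927 0.2225 0.42  ] yaw 5.901885496100054 F [-1.2129 -0.0462 -1.9784] w 0.020132650423062153 -> rows [-0.8669 -0.1622  0.0396] -0.008846988975554066
scene top edge 288 med [-0.0211  0.0016  0.16  ] n [-0.0001  0.9869 -0.1613] x [-0.0665  0.068 ] y [-0.0084  0.0105] z [0.158  0.2153]
scene face 1517 med [0.0209 0.0085 0.2042] n [0.0006 0.9991 0.0419] x [-0.0663  0.068 ] y [0.0051 0.0116] z [0.1614 0.2503]
wrist top edge 2264 med [-0.0217  0.0003  0.1601] n [-0.0035  0.0424 -0.9991] x [-0.0544  0.0686] y [-0.0094  0.0107] z [0.1587 0.1616]
wrist face 1532 med [0.0409 0.001  0.1604] n [ 0.0021 -0.0122 -0.9999] x [-0.0511  0.07  ] y [-0.0104  0.0116] z [0.1587 0.1631]
top top edge 163 med [-0.0386 -0.002   0.1602] n [ 0.0013  0.0941 -0.9956] x [-0.0662  0.0687] y [-0.0102  0.0081] z [0.1567 0.1634]
top face 402 med [-0.04   -0.0128  0.1924] n [-0.0197 -0.9936 -0.1112] x [-0.0664  0.0674] y [-0.0152  0.0097] z [0.1589 0.2509]
```

Held nearly upright (2.4°) and centred, its bottom edge 255 mm ahead of the TCP. I carry it gently to above the mouth.

drive_tool(commands=[-0.03, -0.006, 0, 0, 0, -0.08, -0.015, 0, 0, 0, -0.14, -0.026, 0, 0, 0, -0.21, -0.039, 0, 0, 0, -0.28, -0.052, 0, 0, 0, -0.36, -0.067, 0, 0, 0, -0.44, -0.082, 0, 0, 0, -0.52, -0.097, 0, 0, 0, -0.59, -0.11, 0, 0, 0, -0.65, -0.122, 0, 0, 0])

```text
clock: 12.6
ee_pos: [0.5648, -0.1102, 0.4192]
tool_rot: [[-0.101, 0.995, 0.0], [0.995, 0.101, -0.001], [-0.001, -0.0, -1.0]]
wrist_force: [1.0, -0.0, -1.8]
gripper_width: 0.0209
finger_force: 59.9
```

```bash
python3 -c "
from b import *
go(.5567,-.217,.38,6.3)"
```

```text
t 12.6 pos [ 0.5648 -0.1102  0.4192] yaw 5.793199612794494 F [ 1.038  -0.0363 -1.8109] w 0.020870896463021957 -> rows [-0.2108 -0.0376  0.0786] -0.01126223082678924
```

drive_tool(commands=[-0.05, -0.008, 0, -0.011, 0, -0.1, -0.016, 0, -0.011, 0, -0.14, -0.022, 0, -0.011, 0, -0.175, -0.028, 0, -0.011, 0, -0.2, -0.032, 0, -0.011, 0, -0.211, -0.034, 0.02, -0.011, 0, -0.211, -0.034, 0.05, -0.011, 0, -0.211, -0.034, 0.07, -0.011, 0, -0.211, -0.034, 0.08, -0.011, 0, -0.211, -0.034, 0.08, -0.011, 0])

```text
clock: 13.6
ee_pos: [0.5589, -0.2126, 0.3772]
tool_rot: [[-0.113, 0.994, -0.003], [0.994, 0.113, 0.002], [0.002, -0.003, -1.0]]
wrist_force: [-0.5, 0.1, -2.0]
gripper_width: 0.0203
finger_force: 59.9
```

```bash
python3 -c "
from b import *
go(.558,-.217,.29,6.3);board()
p,d=capture('wrist');W=xyz(d,calibration('wrist'));m=(abs(W[...,2]-.065)<.006)&(abs(W[...,1]+.22)<.1)&(W[...,0]>.48)&(W[...,0]<.64)
k,l,st,ce=cv2.connectedComponentsWithStats(m.astype(np.uint8))
for i in range(1,k):
  if st[i,4]>100:print(st[i,4],cv2.minAreaRect(W[l==i][:,:2].astype(np.float32)))
a=p
p,d=capture('scene')
cv2.imwrite('pics/s4.png',np.hstack([cv2.resize(a,(440,330)),cv2.resize(p[150:330,100:280],(330,330))])[:,:,::-1])"
```

```text
t 13.6 pos [ 0.5589 -0.2126  0.3772] yaw 6.468700339227579 F [-0.49    0.1173 -2.0229] w 0.020309723562696114 -> rows [-0.0088 -0.0023  0.1743] 0.0037488964272793307
scene top edge 246 med [0.0237 0.0015 0.1601] n [-0.0018 -0.9911  0.1331] x [-0.0645  0.0687] y [-0.0079  0.0105] z [0.158  0.2322]
scene face 1358 med [0.0206 0.0082 0.2044] n [-0.0016  0.9992  0.039 ] x [-0.0651  0.069 ] y [0.0048 0.0117] z [0.1616 0.2499]
wrist top edge 2277 med [-0.0224  0.0011  0.1578] n [-0.0019  0.0336 -0.9994] x [-0.0552  0.0681] y [-0.0091  0.0109] z [0.1564 0.1592]
wrist face 1604 med [0.0405 0.0007 0.1581] n [ 0.0031 -0.011  -0.9999] x [-0.0535  0.0692] y [-0.01   0.012] z [0.1565 0.1607]
top top edge 130 med [0.0478 0.0006 0.1574] n [-0.0071 -0.0532  0.9986] x [0.0217 0.0682] y [-0.0096  0.0082] z [0.1541 0.1598]
top face 217 med [ 0.0446 -0.0121  0.1897] n [-0.0051 -0.9891 -0.1472] x [0.021  0.0689] y [-0.0145  0.0108] z [0.1557 0.2465]
6526 ((0.5154938697814941, -0.22280019521713257), (0.024402426555752754, 0.15937072038650513), 6.294796466827393)
7007 ((0.6039297580718994, -0.21283058822155), (0.026402350515127182, 0.15941409766674042), 6.318732261657715)
```

View pics/s4.png

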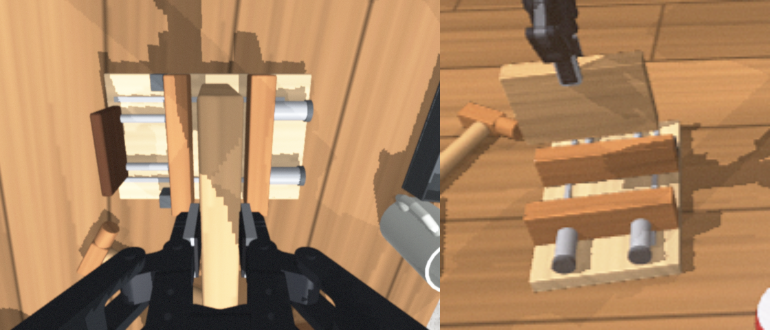

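The left half shows the board (220,180) midway between jaw (178,140) and fence (262,140). On the right the jaw is still open. I lower it.

drive_tool(commands=[-0.009, -0.002, 0.04, 0, 0, -0.009, -0.002, 0.08, 0, 0, -0.009, -0.002, 0.11, 0, 0, -0.009, -0.002, 0.14, 0, 0, -0.009, -0.002, 0.16, 0, 0, -0.009, -0.002, 0.17, 0, 0, -0.009, -0.002, 0.178, 0, 0, -0.009, -0.002, 0.182, 0, 0, -0.009, -0.002, 0.182, 0, 0, -0.009, -0.002, 0.182, 0, 0])

```text
clock: 14.85
ee_pos: [0.559, -0.2184, 0.2888]
tool_rot: [[-0.111, 0.994, 0.001], [0.994, 0.111, -0.001], [-0.001, 0.001, -1.0]]
wrist_force: [-0.3, 0.3, -1.3]
gripper_width: 0.0204
finger_force: 59.9
```

drive_tool(commands=[0, 0, 0.004, 0, 0, 0, 0, 0.008, 0, 0, 0, 0, 0.011, 0, 0, 0, 0, 0.014, 0, 0, 0, 0, 0.016, 0, 0, 0, 0, 0.018, 0, 0, 0, 0, 0.018, 0, 0, 0, 0, 0.018, 0, 0, 0, 0, 0.018, 0, 0, 0, 0, 0.018, 0, 0])

```text
clock: 15.85
ee_pos: [0.5588, -0.2183, 0.2793]
tool_rot: [[-0.111, 0.994, 0.0], [0.994, 0.111, -0.0], [-0.0, 0.0, -1.0]]
wrist_force: [0.7, 0.4, -1.2]
gripper_width: 0.0202
finger_force: 59.9
```

Not touching yet; small steps down.

drive_tool(commands=[0, 0, 0.002, 0, 0, 0, 0, 0.004, 0, 0, 0, 0, 0.006, 0, 0, 0, 0, 0.008, 0, 0, 0, 0, 0.008, 0, 0, 0, 0, 0.008, 0, 0, 0, 0, 0.008, 0, 0, 0, 0, 0.008, 0, 0, 0, 0, 0.008, 0, 0, 0, 0, 0.008, 0, 0])

```text
clock: 16.85
ee_pos: [0.5588, -0.2183, 0.2752]
tool_rot: [[-0.111, 0.994, 0.0], [0.994, 0.111, -0.0], [-0.0, 0.0, -1.0]]
wrist_force: [0.2, -0.4, -2.1]
gripper_width: 0.0207
finger_force: 59.9
```

drive_tool(commands=[0, 0, 0.001, 0, 0, 0, 0, 0.002, 0, 0, 0, 0, 0.003, 0, 0, 0, 0, 0.004, 0, 0, 0, 0, 0.004, 0, 0, 0, 0, 0.004, 0, 0, 0, 0, 0.004, 0, 0, 0, 0, 0.004, 0, 0, 0, 0, 0.004, 0, 0, 0, 0, 0.004, 0, 0])

```text
clock: 17.85
ee_pos: [0.5589, -0.2181, 0.2744]
tool_rot: [[-0.112, 0.994, 0.0], [0.994, 0.112, 0.0], [0.0, 0.0, -1.0]]
wrist_force: [-1.8, 2.4, 4.9]
gripper_width: 0.0204
finger_force: 61.1
```

Touching (vertical force −2 → +5 N). One more millimetre to seat the edge flat, then check.

drive_tool(commands=[0, 0, 0.001, 0, 0, 0, 0, 0.002, 0, 0, 0, 0, 0.002, 0, 0, 0, 0, 0.002, 0, 0, 0, 0, 0.002, 0, 0, 0, 0, 0.002, 0, 0, 0, 0, 0.002, 0, 0, 0, 0, 0.002, 0, 0, 0, 0, 0.002, 0, 0, 0, 0, 0.002, 0, 0])

```text
clock: 18.85
ee_pos: [0.559, -0.218, 0.2743]
tool_rot: [[-0.112, 0.994, 0.001], [0.994, 0.112, 0.0], [-0.0, 0.001, -1.0]]
wrist_force: [-3.6, 4.2, 8.9]
gripper_width: 0.0203
finger_force: 61.8
```

```bash
python3 -c "
from b import *
go(.558,-.217,.274,6.3);board()"
```

```text
t 18.85 pos [ 0.559  -0.218   0.2743] yaw 6.416099227144112 F [-3.6328  4.1909  8.8875] w 0.020304865960487153 -> rows [ 0.0023 -0.0018  0.0007] 0.0025799828254245466
scene top edge 661 med [0.0409 0.0088 0.2106] n [ 0.3871  0.8313 -0.399 ] x [-0.0707  0.0991] y [-0.0484  0.0496] z [0.1582 0.2775]
scene face 928 med [0.0258 0.0084 0.1968] n [0.0483 0.9802 0.1918] x [-0.0648  0.0781] y [-0.0341  0.012 ] z [0.162  0.2483]
wrist top edge 7914 med [0.0408 0.0002 0.2102] n [-0.6081 -0.279   0.7432] x [-0.0524  0.0992] y [-0.0492  0.0492] z [0.1586 0.2762]
wrist face 6880 med [ 0.0469 -0.0002  0.2195] n [-0.1601 -0.9734  0.1639] x [-0.0478  0.0946] y [-0.0468  0.0478] z [0.1587 0.2754]
top top edge 575 med [ 0.0606 -0.004   0.212 ] n [ 0.9113 -0.0032 -0.4118] x [0.0214 0.0993] y [-0.049   0.0489] z [0.1567 0.2779]
top face 358 med [ 0.0452 -0.0128  0.2141] n [-0.8331  0.5498 -0.0601] x [-0.0618  0.0803] y [-0.0354  0.0326] z [0.1585 0.26  ]
```

The board's top is at 0.115 m, which is 20 + 95 mm: it stands on the floor. Release and rise.

drive_tool(commands=[0, 0, 0, 0, 0.28, 0, 0, 0, 0, 0.3, 0, 0, 0, 0, 0.35, 0, 0, 0, 0, 0.5, 0, 0, 0, 0, 0.5, 0, 0, 0, 0, 0.5, 0, 0, -0.03, 0, 0.5, 0, 0, -0.08, 0, 0.5, 0, 0, -0.16, 0, 0.5, 0, 0, -0.24, 0, 0.5])

```text
clock: 20.0
ee_pos: [0.5585, -0.2182, 0.394]
tool_rot: [[-0.111, 0.994, -0.0], [0.994, 0.111, 0.0], [0.0, -0.0, -1.0]]
wrist_force: [1.0, -0.5, -0.1]
gripper_width: 0.0427
finger_force: 0.0
```

drive_tool(commands=[0, 0, -0.05, 0, 0.5, 0, 0, -0.05, 0, 0.5, 0, -0.1, -0.05, 0, 0.5, 0, -0.2, -0.05, 0, 0.5, 0, -0.25, -0.05, 0, 0.5, 0, -0.25, -0.05, 0, 0.5, 0, -0.25, -0.05, 0, 0.5, 0, -0.25, -0.05, 0, 0.5, 0, -0.25, -0.05, 0, 0.5, 0, -0.25, -0.05, 0, 0.5])

```text
clock: 21.0
ee_pos: [0.4353, -0.2321, 0.417]
tool_rot: [[-0.112, 0.994, -0.0], [0.994, 0.112, 0.0], [0.0, -0.0, -1.0]]
wrist_force: [0.4, 1.0, -0.3]
gripper_width: 0.0423
finger_force: 0.0
```

```bash
python3 -c "
from b import *
go(.5,-.2,.4,6.3)
p,d=capture('top');W=xyz(d,calibration('top'));x,y,h=W[...,0],W[...,1],W[...,2]
s=(abs(y+.22)<.1)&(x>.4)&(x<.66)
for z in(.065,.085,.115):
  m=s&(abs(h-z)<.005);k,l,st,ce=cv2.connectedComponentsWithStats(m.astype(np.uint8))
  for i in range(1,k):
    if st[i,4]>60:print(z,st[i,4],cv2.minAreaRect(W[l==i][:,:2].astype(np.float32)),np.median(h[l==i]))
q,d=capture('scene')
cv2.imwrite('pics/s5.png',np.hstack([cv2.resize(p[80:340,240:500],(330,330)),cv2.resize(q[150:390,100:340],(330,330))])[:,:,::-1])"
```

```text
t 21.0 pos [ 0.4353 -0.2321  0.417 ] yaw 6.4538859840320635 F [ 0.3709  0.9616 -0.312 ] w 0.04230106835652561 -> rows [0.0493 0.1358 0.0341] 0.0034196885340457405
0.065 905 ((0.6022293567657471, -0.21197116374969482), (0.026681404560804367, 0.15999379754066467), 6.270289897918701) 0.06455763645346779
0.065 862 ((0.5139603018760681, -0.2219381332397461), (0.023986170068383217, 0.15945935249328613), 6.339733600616455) 0.06446295717807632
0.085 263 ((0.43849727511405945, -0.2296774685382843), (0.011947723105549812, 0.08856848627328873), 6.344583511352539) 0.08411252650428369
0.115 757 ((0.5539027452468872, -0.21665960550308228), (0.022031713277101517, 0.13974392414093018), 6.408804893493652) 0.11450150415777793
```

View pics/s5.png

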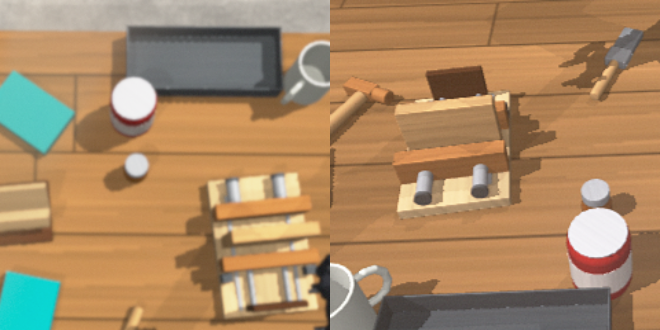

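The board stands upright in the open mouth (left half at (275,232), right half at (448,125)), its top at 0.1145 m. The jaw is open; the jar (135,165) and tin (133,105) are still standing.

```bash
python3 -c "
from workcell import bot
print(bot.finish_job())"
```

```text
the job is handed in; nothing more can be done
None
```

The jaw is caught open at its 60 mm stop, and the board was set down on the mouth's floor, where it stands upright on its long edge; the tin and jar are still standing. I handed the job in at about 21 s; no verdict came back.

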